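# Tip the tray of wood offcuts into the scrap bin

## Robot

A 6-joint arm with a two-finger parallel gripper is mounted at the origin on the work surface. World frame = base frame: x ahead of the robot, y to its left, z up, the work surface at z = 0. Lengths are in mm, angles in rad, forces in N, time in s.
With the tool pointing down it reaches from about 375 to 975 mm from the base axis. Payload 3.8 kg.
Tool frame: the origin (TCP) lies at the very end of the fingers, on their centre line; the grasp point (between the pads) lies env.grip_depth behind it (env.grip_depth is the distance from the TCP to the grasp point, in mm); z points along the fingers, y is the line along which they close (so a half turn about z gives the same grasp; the last joint's range is limited). The gripper opens to 85 mm and grips with 20 to 120 N. Pads are 22 mm wide; open, the fingers measure 114 mm over their backs; the gripper's body (76 mm by 85 mm) begins 54 mm behind the grasp point. The pads swing forward as they close: fully open they stand 13 mm farther back than shut.
Start: joints at [-1.215, 0.264, 1.604, -0, 1.274, -0.037], TCP at [258.368, -623.589, 231.28] pointing down, gripper open.
Joint ranges: [-2.63, 2.63], [-0.94, 2.18], [0.31, 2.57], [-1.31, 4.45], [0, 2.66], [-2.55, 2.55]. Speed limits (rad/s): [2.57, 2.57, 3.14, 3.14, 3.14, 3.14].

## Interface

Orientations are given as [roll, pitch, yaw] about the fixed x, y, z axes, in that order (R = Rz(yaw) Ry(pitch) Rx(roll)).
In Python, from plant import env gives the robot as it stands. The module is installed in compiled form; this text tells all that it offers.
- The arm moves only by the tool apply_moves, never from a script. Its argument "steps" is a list of rows, each an object of numbers: "tx", "ty", "tz": the shift along the tool's x, y, z as a fraction of full scale; "yaw": the turn about the tool's z as a fraction of full scale; "jaw": the opening, from 0 (shut) to 1 (fully open). A call has 1 to 12 rows; each row shifts and turns the commanded pose from where the row before left it, along the tool's axes as they then stand; what a row does not reach is not made up. Full scale, the value 1, is 40 mm for a shift and 5 degrees for a turn. A row lasts 1/12 s, in which the tool goes at most 41.7 mm and 7.16 degrees, less where a joint would pass 70% of its speed; a pose out of reach is approached as far as the arm can. A call with a number of a shift or a turn outside -1 to 1 is refused whole. A call with a gripper value outside its range is refused whole. The fingers move at their own pace and stop on an object; "squeeze" is the grip in N (left out, the last holds). Time passes only in rows, so rows that do not move let the fingers close. It gives the time, the measured TCP pose, the force, the opening and the grip force at its end, in the units of the state.
- env.observe(): the state, without advancing time (a new reading comes with each control period).
- env.read_camera(name): name is "side" or "top" or "wrist"; returns the picture (384x512x3 uint8, red, green, blue); there is no depth.
- env.camera_model(name): a dict with "fovy" (degrees; the focal length in pixels is half the picture's height over the tangent of half this angle, whatever the lens; pixels are square), "cx", "cy" (the principal point, pixels), "cam_to_world" (4x4, takes a point from camera to world coordinates); the wrist camera has in their place "hand_eye" (4x4, takes a point from camera to tool coordinates, whose origin is the TCP and whose axes are the flange's). Camera axes: x right, y up, looking along -z (the intrinsics and any distortion apply to the point x, -y, -z); pixel columns grow to the right and rows downward; lengths in mm; the calibration is good to about 2 mm. The wrist camera is an equidistant fisheye: a pixel r from the principal point sees the ray r / f radians off the axis. A picture is of the moment at which its call begins: read the wrist's pose just before it. camera_model takes no time and is no camera call.
- env.hand_in(): hands the job in; it is judged then, once.
Trained networks look in the newest picture that a camera, given by its name, has taken for a name from the list of things; names that differ only in an ending like _2 or _b are one class to them, and where a whole thing is asked for, a point or a joint stands for the part that bears it (a point fixed in the world has none). Each returns a list of dicts, best first, with "confidence" (0 to 1); they miss things now and then, are a little off and sometimes report something else, mostly with a low value. They report only what shows in the picture. A call takes as long as a camera call.
- env.recognise(name, camera): "pixel" ([column, row] in pixels, amid what is visible of it).
- env.landmark_of(name, camera): "pixel" ([column, row] in pixels: a listed point, or the origin of a listed thing).
The state is a dict: "time_s": time; "joint_positions": joint angles; "dq": joint speeds; "joint_torque": joint torques, N m; "tool_pos": TCP position; "tcp_rot": TCP orientation; "force": force on the tool from outside, world axes, zero at the start; "wrist_torque": the same for the moment, N m; "width": finger opening in mm; "finger_force": force on a finger pad.
Only numpy, scipy, OpenCV 4.12 (cv2) and the standard library are available. Lean on these libraries where they do the work, as an engineer would, in place of code of your own. Each camera call takes 0.05 s, during which the arm holds its last target. There are 200 camera calls.

## Task

Slide the bin's cover fully open and put the stray wood offcut from the bench into the tipping tray with the others. Then tip the tray with its lever until every offcut has dropped into the bin, let the tray come back level, and slide the cover fully shut. Leave the sanding block, glue bottle and jar where they are.

Things in the scene. Friction and masses are not known exactly. Their poses are not given: they have to be found in the camera images.
- station: fixed tipping station. Origin on the bench (z=0) below the tray's hinge line, at mid-width; x and y level, z up. Its tipping tray lies on the -y side, its grey scrap bin on the +y side (bin outside: x -80..80, y -12..200, rim 125 high; backstop wall at y 200..206, 160 high). The cover's rails run from x -80 to 230 at 125-133 high. Turned by the station's yaw.
- bin_in (a point): centre of the bin's inner floor, 5 mm above the bench; station axes. Inside the bin is 150 (x) by 202 (y), 120 deep.
- tray (a joint): tipping tray's hinge, rad: 0 = level (rests there), 1.15 = fully tipped towards the bin (stop). It falls back to 0 by itself when let go, slowed by a damper (about 2 s). About 5 N on the bar tips it.
- tray_hinge (a point): middle of the tray's hinge line, 150 mm above the bench; axis along the station's x. Axes turn with the tray.
- tray_in (a point): centre of the tray's floor (upper side), 153 mm above the bench when level, 95 mm to -y of the hinge; axes turn with the tray (z out of the floor). Aluminium tray, inside 130 (x) by 187 (y), walls 40 high and 3 thick on three sides, open towards the bin (+y). When level the part of the floor from y -10 to 90 of this point is clear.
- tray_bar (a point): middle of the cross bar of the tray's tipping lever: steel bar 16 mm thick, 55 long along x, at x -118, 120 from the hinge line, its arm at its +x end. At tray 0 the arm points 75 deg above level towards +y (bar 266 above the bench); at 1.15, 9 deg above level. Push the bar towards the bin (+y), then down, to tip the tray.
- cover (a joint): bin cover, m: 0 = shut, 0.14 = fully open (stop); it slides along the station's +x and stays where it is left (1 to 2 N).
- cover_handle (a point): centre of the wooden handle block on the cover: 14 (x) by 45 (y) by 35 high, upright, from 134 to 169 mm above the bench; station axes. When shut it is at station x -55, y 120. The cover is a dark steel plate 158 x 184, top at 134 mm.
- offcut0: dark walnut offcut in the tray, block 30 x 38 x 28 mm (x, y, z); origin at the centre of its underside as it starts
- offcut1: dark walnut offcut in the tray, block 28 x 36 x 30 mm (x, y, z); origin at the centre of its underside as it starts
- offcut2: dark walnut offcut in the tray, block 30 x 34 x 26 mm (x, y, z); origin at the centre of its underside as it starts
- offcut3: dark walnut offcut in the tray, block 30 x 38 x 24 mm (x, y, z); origin at the centre of its underside as it starts
- offcut4: dark walnut offcut in the tray, block 28 x 38 x 28 mm (x, y, z); origin at the centre of its underside as it starts
- stray: dark walnut offcut lying on the bench, block 56 (x) x 30 (y) x 30 (z) mm; origin at the centre of its underside as it starts
- sanding_block: bystander: cork sanding block 100 x 62 x 28 mm, origin under its centre
- glue_bottle: bystander: white glue bottle 60 mm across, 170 high, origin under its centre
- jar: bystander: squat amber jar 72 mm across, 80 high, origin under its centre

How it is judged:
By the outcome, as a careful person would: the job done as asked, in the order asked, and still so for the second after the job is handed in, with the robot touching nothing.
It also fails if it takes over 72 s, if anything falls off the work surface, if the arm or the gripper's body presses on something with over 40 N, if the wrist force passes 120 N, or if a joint passes its speed limit or range.

## Working session

There is one attempt and no reset: what is moved stays moved. The work goes in short steps, Python scripts to look and compute and a tool call to move; the robot and the scene stay as the last step left them, time stands still between calls to the robot, and variables do not carry over. Pictures are saved under pics/ and viewed, at most 10 in all, crops included, and the job is handed in when it is done.

Besides the shell and the picture viewer there is one more tool, called after "Emit:" as a command line: name --argument value ..., lists and objects as JSON in quotes. apply_moves: Moves the arm, as the interface text tells. Its arguments: {"type":"object","properties":{"steps":{"type":"array"},"squeeze":{"type":"number"}},"required":["steps"]}

```bash
mkdir -p pics
cat > h.py <<'E'
import numpy as np, cv2
from plant import env
from scipy.spatial.transform import Rotation as R
def ray(cam,px):
    m=env.camera_model(cam); f=192/np.tan(np.radians(m['fovy'])/2)
    T=np.array(m['cam_to_world']); u,v=px
    d=np.array([(u-m['cx'])/f,-(v-m['cy'])/f,-1.]); d=T[:3,:3]@d
    return T[:3,3],d/np.linalg.norm(d)
def atz(cam,px,z):
    o,d=ray(cam,px); return o+d*(z-o[2])/d[2]
def proj(cam,P):
    m=env.camera_model(cam); f=192/np.tan(np.radians(m['fovy'])/2)
    T=np.linalg.inv(np.array(m['cam_to_world'])); p=T[:3,:3]@np.array(P)+T[:3,3]
    return np.array([m['cx']+f*p[0]/-p[2], m['cy']-f*p[1]/-p[2]])
E
python3 - <<'E'
from h import *
np.set_printoptions(precision=1,suppress=True)
for c in ['top','side']:
    im=env.read_camera(c); cv2.imwrite(f'pics/{c}0.png',cv2.resize(im[:,:,::-1],(800,600)))
    m=env.camera_model(c); print(c,{k:m[k] for k in m if k!='cam_to_world'},np.array(m['cam_to_world']).tolist())
    for n in ['station','bin_in','tray_hinge','tray_in','tray_bar','cover_handle','stray','sanding_block','glue_bottle','jar']:
        print(c,n,[(np.round(d['pixel'],1).tolist(),round(d['confidence'],2)) for d in env.landmark_of(n,c)[:2]])
print(env.grip_depth,env.observe())
E
```

```text
top {'fovy': 48.23010774020476, 'cx': 258.1425090625888, 'cy': 192.47959573752135} [[0.009045970204899492, 0.9979706568071752, -0.06302966424555528, 493.0815215435252], [-0.9998700520593131, 0.009868284554999262, 0.012747390119083723, -1.5331545245186429], [0.013343515951900487, 0.06290616115927694, 0.9979302407835151, 1236.7033859895428], [0.0, 0.0, 0.0, 1.0]]
top station [([257.1, 186.0], 0.7), ([320.1, 198.4], 0.51)]
top bin_in [([321.2, 163.5], 0.69), ([119.0, 162.9], 0.69)]
top tray_hinge [([257.2, 184.7], 0.78), ([241.2, 232.3], 0.27)]
top tray_in [([296.3, 181.9], 0.9)]
top tray_bar [([246.6, 230.5], 0.81), ([117.6, 165.0], 0.55)]
top cover_handle [([211.0, 202.4], 0.85)]
top stray [([125.5, 214.9], 0.83)]
top sanding_block [([394.6, 231.1], 0.59)]
top glue_bottle [([382.6, 165.9], 0.97)]
top jar [([119.6, 163.9], 0.96)]
side {'fovy': 53.06532732670582, 'cx': 259.5855037810325, 'cy': 190.42889937660217} [[0.9219012100138031, 0.3009327593747069, -0.2440033469241971, 346.0352979581892], [-0.3872570357592919, 0.6972316348864823, -0.6032412747553414, -589.7780563872815], [-0.01140
[... 319 characters left out ...]
ver_handle [([226.3, 171.7], 0.74), ([269.2, 234.0], 0.32)]
side stray [([193.7, 156.6], 0.56)]
side sanding_block [([263.5, 195.7], 0.36), ([208.8, 171.3], 0.17)]
side glue_bottle [([353.5, 340.0], 0.84), ([262.4, 230.0], 0.23)]
side jar [([240.1, 141.4], 0.87), ([212.2, 170.3], 0.66)]
18.700000000000003 {'time_s': 1.1, 'joint_positions': array([-1.2,  0.3,  1.6, -0. ,  1.3, -0. ]), 'dq': array([ 0.,  0.,  0., -0.,  0., -0.]), 'joint_torque': array([  0. , -51.5, -36.8,   0. ,   0. ,  -0. ]), 'tool_pos': array([ 258.4, -623.6,  231.3]), 'tcp_rot': array([3.1, 0. , 0.4]), 'force': array([0.2, 0.3, 0.6]), 'wrist_torque': array([-0., -0., -0.]), 'finger_force': 0.0, 'width': 85.52926108157017}
```

View pics/top0.png

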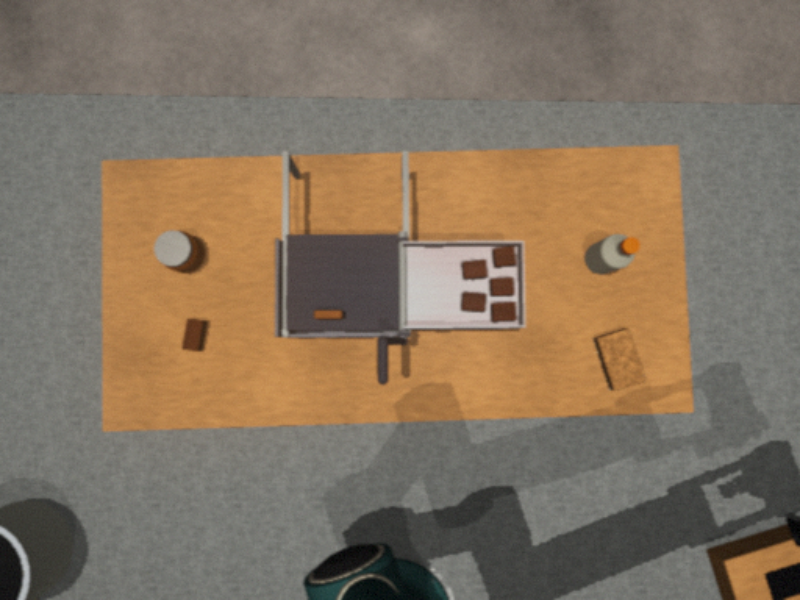

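View pics/side0.png

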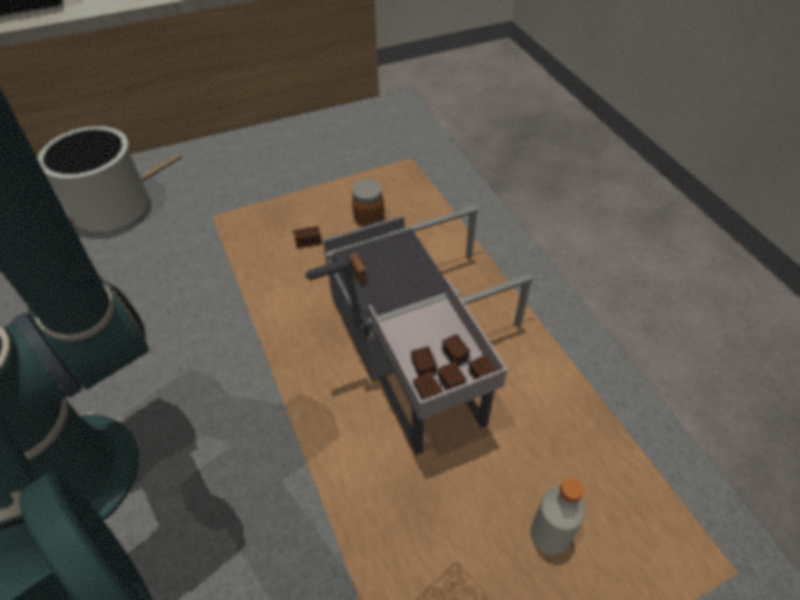

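Run:
```python
from h import *
from scipy.optimize import least_squares
np.set_printoptions(precision=4,suppress=True)
P={'hinge':[0,0,150],'in':[0,-95,153],'bar':[-118,120*np.cos(np.radians(75)),266],'hd':[-55,120,134+17.5],'st':[0,0,0]}
obs=[('top','hinge',257.2,184.7),('top','in',296.3,181.9),('top','bar',246.6,230.5),('top','hd',211,202.4),('side','st',263.3,231.5),('side','hinge',263.3,195.6),('side','in',278.5,223.1),('side','bar',209.4,170.4),('side','hd',226.3,171.7)]
def W(q,p):
    c,s=np.cos(q[2]),np.sin(q[2]); p=P[p] if isinstance(p,str) else p
    return np.array([q[0]+c*p[0]-s*p[1],q[1]+s*p[0]+c*p[1],p[2]])
def res(q): return np.concatenate([proj(c,W(q,n))-[u,v] for c,n,u,v in obs])
best=min((least_squares(res,[500,0,a],loss='soft_l1') for a in np.arange(-3,3.2,.5)),key=lambda r:r.cost)
print(best.x,best.cost,res(best.x).reshape(-1,2)); 
for n in P: print(n,W(best.x,n))
print('stray',atz('top',[125.5,214.9],0),atz('side',[193.7,156.6],0),'jar',atz('top',[119.6,163.9],0),'glue',atz('top',[382.6,165.9],0))
```

```text
Traceback (most recent call last):
  File "h.py", line 12, in proj
    m=env.camera_model(cam); f=192/np.tan(np.radians(m['fovy'])/2)
ValueError: time passes only in moves, steps and waits
```

The top view shows the shut cover with its handle at (328,314), the lever bar at (382,362), the tray with five offcuts at about (490,285), the stray at (195,335), and the jar at (175,250). The side view agrees: stray (307,237), handle (357,267), bar (325,270).

```bash
sed -i 's/^def ray/import functools\n@functools.lru_cache(None)\ndef CM(c): return env.camera_model(c)\ndef ray/; s/m=env.camera_model(cam)/m=CM(cam)/' h.py
cat > fit.py <<'E'
from h import *
from scipy.optimize import least_squares
np.set_printoptions(precision=3,suppress=True)
P={'hinge':[0,0,150],'in':[0,-95,153],'bar':[-118,120*np.cos(np.radians(75)),266],'hd':[-55,120,134+17.5],'st':[0,0,0]}
obs=[('top','hinge',257.2,184.7),('top','in',296.3,181.9),('top','bar',246.6,230.5),('top','hd',211,202.4),('side','st',263.3,231.5),('side','hinge',263.3,195.6),('side','in',278.5,223.1),('side','bar',209.4,170.4),('side','hd',226.3,171.7)]
def W(q,p):
    c,s=np.cos(q[2]),np.sin(q[2]); p=P[p] if isinstance(p,str) else p
    return np.array([q[0]+c*p[0]-s*p[1],q[1]+s*p[0]+c*p[1],p[2]])
def res(q): return np.concatenate([proj(c,W(q,n))-[u,v] for c,n,u,v in obs])
E
python3 - <<'E'
from fit import *
best=min((least_squares(res,[500,0,a],loss='soft_l1') for a in np.arange(-3,3.2,.5)),key=lambda r:r.cost)
print(best.x,best.cost,res(best.x).reshape(-1,2)); 
for n in P: print(n,W(best.x,n))
print('stray',atz('top',[125.5,214.9],0),atz('side',[193.7,156.6],0),'jar',atz('top',[119.6,163.9],0),'glue',atz('top',[382.6,165.9],0))
# stray mask
im=cv2.cvtColor(cv2.imread('pics/top0.png'),cv2.COLOR_BGR2HSV); v=im[:,:,2]
m=np.zeros_like(v); m[305:365,170:225]=(v[305:365,170:225]<110)*255
c=max(cv2.findContours(m,0,2)[0],key=cv2.contourArea); r=cv2.minAreaRect(c); print(r,cv2.contourArea(c))
b=cv2.boxPoints(r)*0.64; print(np.array([atz('top',p,30) for p in b]))
s=env.observe(); print(s['tool_pos'],s['tcp_rot'],s['time_s'],R.from_euler('xyz',s['tcp_rot']).as_matrix())
E
```

```text
[587.835 -13.566  -6.274] 9.085875250467003 [[ 0.309 -2.478]
 [-1.358  0.27 ]
 [-2.272 -0.604]
 [-0.968  1.392]
 [-0.16  -0.312]
 [-0.418  2.101]
 [ 0.235  1.755]
 [ 0.743  1.64 ]
 [ 0.15   0.651]]
hinge [587.835 -13.566 150.   ]
in [ 588.674 -108.563  153.   ]
bar [469.565  16.448 266.   ]
hd [531.776 105.943 151.5  ]
st [587.835 -13.566   0.   ]
stray [503.004 362.517   0.   ] [491.948 358.041   0.   ] jar [649.96  383.675   0.   ] glue [ 652.325 -379.058    0.   ]
((195.42642211914062, 334.3924560546875), (20.02602195739746, 30.22332000732422), 10.619654655456543) 542.5
[[481.797 376.776  30.   ]
 [535.03  368.405  30.   ]
 [528.745 333.054  30.   ]
 [475.527 341.527  30.   ]]
[ 258.385 -623.587  231.283] [3.142 0.    0.393] 1.1 [[ 0.924  0.383  0.   ]
 [ 0.383 -0.924 -0.   ]
 [-0.     0.    -1.   ]]
```

Emit:
apply_moves --steps '[{"tz":-0.5,"yaw":0.88,"jaw":0},{"tz":-0.5,"yaw":0.88,"jaw":0},{"tz":-0.5,"yaw":0.88,"jaw":0},{"tz":-0.5,"yaw":0.88,"jaw":0},{"tz":-0.5,"yaw":0.88,"jaw":0},{"tx":0.3,"ty":-0.9,"jaw":0},{"tx":0.3,"ty":-0.9,"jaw":0},{"tx":0.3,"ty":-0.9,"jaw":0},{"tx":0.3,"ty":-0.9,"jaw":0},{"tx":0.3,"ty":-0.9,"jaw":0},{"tx":0.3,"ty":-0.9,"jaw":0},{"tx":0.3,"ty":-0.9,"jaw":0}]'

```text
invalid input
```

Emit:
apply_moves --steps '[{"tx":0,"ty":0,"tz":-0.5,"yaw":0.88,"jaw":0},{"tx":0,"ty":0,"tz":-0.5,"yaw":0.88,"jaw":0},{"tx":0,"ty":0,"tz":-0.5,"yaw":0.88,"jaw":0},{"tx":0,"ty":0,"tz":-0.5,"yaw":0.88,"jaw":0},{"tx":0,"ty":0,"tz":-0.5,"yaw":0.88,"jaw":0},{"tx":0.3,"ty":-0.9,"tz":0,"yaw":0,"jaw":0},{"tx":0.3,"ty":-0.9,"tz":0,"yaw":0,"jaw":0},{"tx":0.3,"ty":-0.9,"tz":0,"yaw":0,"jaw":0},{"tx":0.3,"ty":-0.9,"tz":0,"yaw":0,"jaw":0},{"tx":0.3,"ty":-0.9,"tz":0,"yaw":0,"jaw":0},{"tx":0.3,"ty":-0.9,"tz":0,"yaw":0,"jaw":0},{"tx":0.3,"ty":-0.9,"tz":0,"yaw":0,"jaw":0}]' --squeeze 30

```text
time_s: 2.1
tool_pos: [340.3, -369.1, 331.4]
tcp_rot: [3.141, -0.0, 0.008]
force: [1.2, -0.5, -0.7]
width: -0.2
finger_force: 0.0
```

Emit:
apply_moves --steps '[{"tx":0.32,"ty":-0.97,"tz":0,"yaw":0,"jaw":0},{"tx":0.32,"ty":-0.97,"tz":0,"yaw":0,"jaw":0},{"tx":0.32,"ty":-0.97,"tz":0,"yaw":0,"jaw":0},{"tx":0.32,"ty":-0.97,"tz":0,"yaw":0,"jaw":0},{"tx":0.32,"ty":-0.97,"tz":0,"yaw":0,"jaw":0},{"tx":0.32,"ty":-0.97,"tz":0,"yaw":0,"jaw":0},{"tx":0.32,"ty":-0.97,"tz":0,"yaw":0,"jaw":0},{"tx":0.32,"ty":-0.97,"tz":0,"yaw":0,"jaw":0},{"tx":0.32,"ty":-0.97,"tz":0,"yaw":0,"jaw":0},{"tx":0.32,"ty":-0.97,"tz":0,"yaw":0,"jaw":0},{"tx":0.32,"ty":-0.97,"tz":0,"yaw":0,"jaw":0},{"tx":0,"ty":-0.5,"tz":0,"yaw":0,"jaw":0}]'

```text
time_s: 3.1
tool_pos: [478.2, 81.1, 331.4]
tcp_rot: [-3.14, -0.001, 0.012]
force: [0.1, -0.2, -0.1]
width: 0.1
finger_force: 0.0
```

```bash
cat >> h.py <<'E'
def wrist():
    s=env.observe(); m=CM('wrist'); im=env.read_camera('wrist')
    T=np.eye(4); T[:3,:3]=R.from_euler('xyz',s['tcp_rot']).as_matrix(); T[:3,3]=s['tool_pos']
    return im,T@np.array(m['hand_eye'])
def watz(T,px,z):
    m=CM('wrist'); f=192/np.tan(np.radians(m['fovy'])/2)
    d=np.array([px[0]-m['cx'],px[1]-m['cy']]); r=np.hypot(*d); th=r/f; d=d/max(r,1e-9)
    v=T[:3,:3]@np.array([d[0]*np.sin(th),-d[1]*np.sin(th),-np.cos(th)])
    return T[:3,3]+v*(z-T[2,3])/v[2]
E
python3 - <<'E'
from h import *
np.set_printoptions(precision=1,suppress=True)
im,T=wrist(); cv2.imwrite('pics/w1.png',cv2.resize(im[:,:,::-1],(800,600)))
print(env.observe()['tool_pos'],env.observe()['time_s'])
for n,z in [('cover_handle',151.5),('stray',0),('tray_bar',266),('tray_hinge',150),('tray_in',153)]:
    for d in env.landmark_of(n,'wrist')[:2]: print(n,d,watz(T,d['pixel'],z))
E
```

```text
[477.3  82.9 331.2] 3.15
cover_handle {'pixel': [224.2, 117.1], 'confidence': 0.91} [535.4 106.4 151.5]
stray {'pixel': [87.3, 135.0], 'confidence': 0.74} [504.8 364.4   0. ]
tray_bar {'pixel': [329.0, 217.4], 'confidence': 0.97} [466.8  16.6 266. ]
tray_bar {'pixel': [307.4, 82.7], 'confidence': 0.2} [567.4  39.6 266. ]
tray_hinge {'pixel': [333.3, 74.9], 'confidence': 0.84} [586.4 -12.5 150. ]
tray_in {'pixel': [408.0, 80.2], 'confidence': 0.85} [ 590.7 -106.2  153. ]
```

View pics/w1.png

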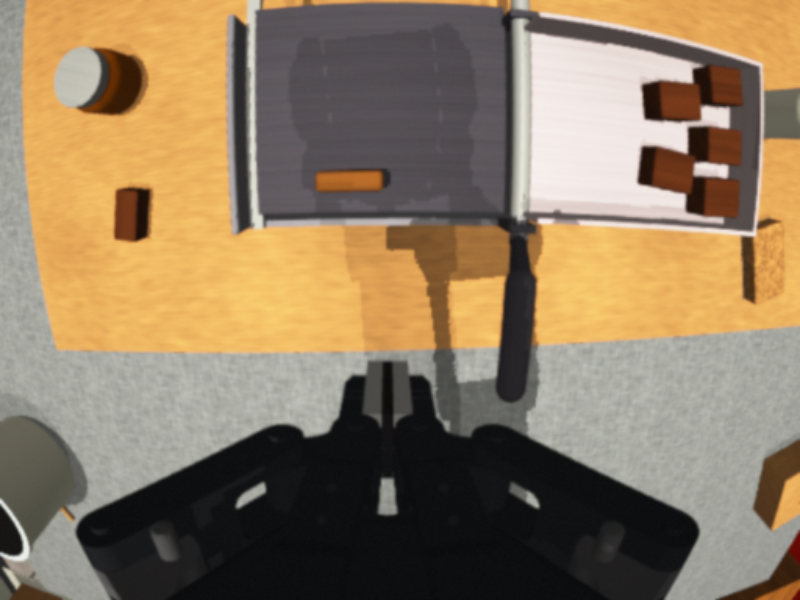

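The wrist view shows the handle at (350,180), the stray at (132,213) and the bar at (515,330), which agrees with the fit.

Emit:
apply_moves --steps '[{"tx":0.5,"ty":-0.58,"tz":0.3,"yaw":0,"jaw":0},{"tx":0,"ty":0,"tz":0.95,"yaw":0,"jaw":0},{"tx":0,"ty":0,"tz":0.95,"yaw":0,"jaw":0},{"tx":0,"ty":0,"tz":0.95,"yaw":0,"jaw":0},{"tx":0,"ty":0,"tz":0.95,"yaw":0,"jaw":0},{"tx":0,"ty":0,"tz":0.5,"yaw":0,"jaw":0},{"tx":0,"ty":0,"tz":0,"yaw":0,"jaw":0},{"tx":0,"ty":0,"tz":0,"yaw":0,"jaw":0}]'

```text
time_s: 4.07
tool_pos: [495.9, 99.1, 146.4]
tcp_rot: [3.141, 0.003, 0.007]
force: [0.5, 0.3, -0.0]
width: -0.2
finger_force: 0.0
```

Emit:
apply_moves --steps '[{"tx":0.3,"ty":-0.1,"tz":0,"yaw":0,"jaw":0},{"tx":0.3,"ty":-0.08,"tz":0,"yaw":0,"jaw":0},{"tx":0.5,"ty":0,"tz":0,"yaw":0,"jaw":0},{"tx":0.5,"ty":0,"tz":0,"yaw":0,"jaw":0},{"tx":0.5,"ty":0,"tz":0,"yaw":0,"jaw":0},{"tx":0.5,"ty":0,"tz":0,"yaw":0,"jaw":0},{"tx":0.5,"ty":0,"tz":0,"yaw":0,"jaw":0},{"tx":0.4,"ty":0,"tz":0,"yaw":0,"jaw":0},{"tx":0.2,"ty":0,"tz":0,"yaw":0,"jaw":0},{"tx":0.1,"ty":0,"tz":0,"yaw":0,"jaw":0},{"tx":0,"ty":0,"tz":0,"yaw":0,"jaw":0}]'

```text
time_s: 4.98
tool_pos: [650.1, 109.5, 148.8]
tcp_rot: [-3.141, -0.001, 0.009]
force: [-0.2, 0.1, 0.6]
width: -0.0
finger_force: 0.3
```

Emit:
apply_moves --steps '[{"tx":0.1,"ty":0,"tz":0,"yaw":0,"jaw":0},{"tx":0.1,"ty":0,"tz":0,"yaw":0,"jaw":0},{"tx":0,"ty":0,"tz":0,"yaw":0,"jaw":0}]'

```text
time_s: 5.23
tool_pos: [650.2, 109.4, 148.6]
tcp_rot: [3.141, 0.015, 0.009]
force: [-23.6, 0.1, 15.7]
width: 0.0
finger_force: 11.8
```

Emit:
apply_moves --steps '[{"tx":-0.4,"ty":0,"tz":0,"yaw":0,"jaw":0},{"tx":-0.2,"ty":0,"tz":-0.9,"yaw":0,"jaw":0},{"tx":-0.3,"ty":-0.3,"tz":-0.7,"yaw":0,"jaw":1},{"tx":-0.45,"ty":-0.88,"tz":0,"yaw":0,"jaw":1},{"tx":-0.45,"ty":-0.88,"tz":0,"yaw":0,"jaw":1},{"tx":-0.45,"ty":-0.88,"tz":0,"yaw":0,"jaw":1},{"tx":-0.45,"ty":-0.88,"tz":0,"yaw":0,"jaw":1},{"tx":-0.45,"ty":-0.88,"tz":0,"yaw":0,"jaw":1},{"tx":-0.45,"ty":-0.88,"tz":0,"yaw":0,"jaw":1},{"tx":0,"ty":-0.2,"tz":0,"yaw":0.9,"jaw":1},{"tx":0,"ty":0,"tz":0,"yaw":0.9,"jaw":1},{"tx":0,"ty":0,"tz":0,"yaw":0,"jaw":1}]'

```text
time_s: 6.23
tool_pos: [510.6, 340.6, 212.3]
tcp_rot: [-3.14, -0.002, -0.148]
force: [0.5, -0.8, 0.6]
width: 85.3
finger_force: 0.0
```

Run:
```python
from h import *
np.set_printoptions(precision=2,suppress=True)
s=env.observe(); print(s['tool_pos'],s['tcp_rot'],s['time_s'],s['joint_positions'])
im,T=wrist(); cv2.imwrite('pics/w2.png',cv2.resize(im[:,:,::-1],(800,600)))
for d in env.landmark_of('stray','wrist')[:2]: print(d,watz(T,d['pixel'],0))
for d in env.recognise('stray','wrist')[:2]: print(d,watz(T,d['pixel'],15))
cm=env.read_camera('top')
for d in env.landmark_of('cover_handle','top')[:2]: print(d,atz('top',d['pixel'],151.5))
```

```text
[510.57 340.6  212.31] [-3.14 -0.   -0.15] 6.2333 [ 0.55  0.16  1.76 -0.    1.22  2.27]
{'pixel': [230.7, 172.6], 'confidence': 0.58} [501.44 362.08   0.  ]
{'pixel': [228.6, 173.0], 'confidence': 0.69} [504.81 363.21  15.  ]
{'pixel': [209.5, 152.6], 'confidence': 0.59} [662.15 109.39 151.5 ]
```

View pics/w2.png

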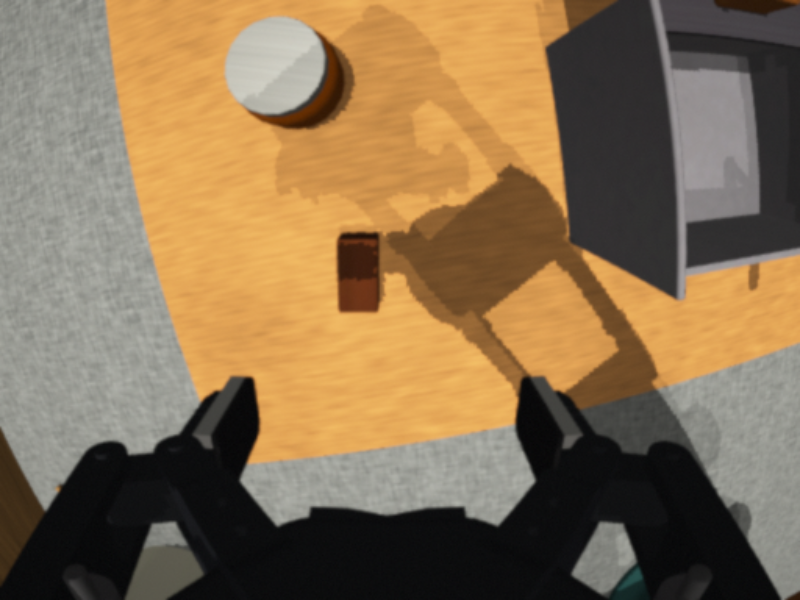

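Run:
```python
from h import *
np.set_printoptions(precision=1,suppress=True)
s=env.observe(); T0=np.eye(4); T0[:3,:3]=R.from_euler('xyz',s['tcp_rot']).as_matrix(); T0[:3,3]=s['tool_pos']
T=T0@np.array(CM('wrist')['hand_eye']); print('cam',T[:3,3],-T[:3,2])
for p in [(340,311),(379,311),(338,241),(380,241),(338,233),(378,233)]: print(p,watz(T,np.array(p)*.64,30),watz(T,np.array(p)*.64,0))
print('handle0 raw',atz('top',[211,202.4],151.5))
im=env.read_camera('top')[:,:,::-1]; c=im[70:230,150:310]; cv2.imwrite('pics/t2.png',cv2.resize(c,(640,640),interpolation=cv2.INTER_CUBIC))
```

```text
cam [585.  326.6 355.4] [-0.3  0.  -1. ]
(340, 311) [480.  377.2  30. ] [470.3 381.8   0. ]
(379, 311) [475.8 348.5  30. ] [465.7 350.5   0. ]
(338, 241) [532.1 369.5  30. ] [527.2 373.4   0. ]
(380, 241) [527.5 339.9  30. ] [522.2 341.1   0. ]
(338, 233) [537.8 368.5  30. ] [533.4 372.4   0. ]
(378, 233) [533.5 340.4  30. ] [528.7 341.7   0. ]
handle0 raw [535.3 103.6 151.5]
```

View pics/t2.png

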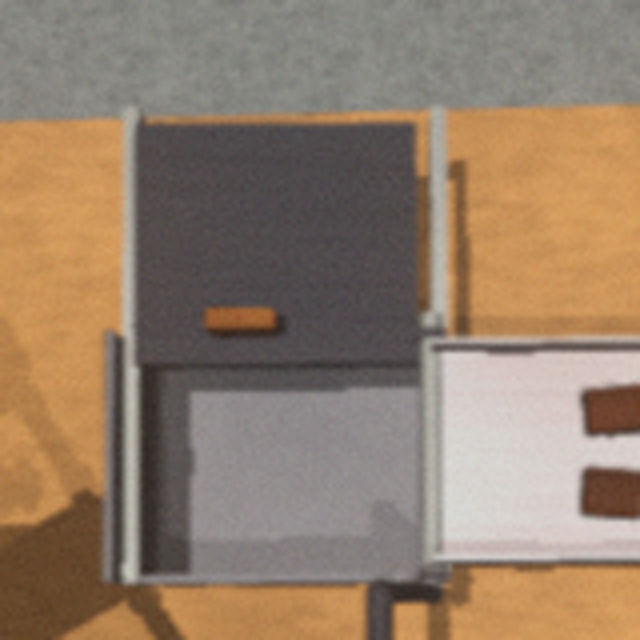

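The top crop shows the cover's −x edge at row 364, between the bin edge at 578 and the rail end at 110. That puts it at station x≈61, so the cover is fully open. In the wrist view the stray, at (360,275), is aligned with the tool.

Emit:
apply_moves --steps '[{"tx":-0.24,"ty":-0.46,"tz":0.5,"yaw":0,"jaw":1},{"tx":0,"ty":0,"tz":0.9,"yaw":0,"jaw":0.9},{"tx":0,"ty":0,"tz":0.9,"yaw":0,"jaw":0.8},{"tx":0,"ty":0,"tz":0.9,"yaw":0,"jaw":0.8},{"tx":0,"ty":0,"tz":0.9,"yaw":0,"jaw":0.8},{"tx":0,"ty":0,"tz":0.7,"yaw":0,"jaw":0.8},{"tx":0,"ty":0,"tz":0.4,"yaw":0,"jaw":0.8},{"tx":0,"ty":0,"tz":0,"yaw":0,"jaw":0.8}]'

```text
time_s: 7.2
tool_pos: [500.6, 355.7, -1.9]
tcp_rot: [3.135, 0.007, -0.149]
force: [-1.4, -0.3, -0.3]
width: 68.5
finger_force: 0.0
```

Emit:
apply_moves --steps '[{"tx":0,"ty":0,"tz":0,"yaw":0,"jaw":0.1},{"tx":0,"ty":0,"tz":0,"yaw":0,"jaw":0.1},{"tx":0,"ty":0,"tz":0,"yaw":0,"jaw":0.1},{"tx":0,"ty":0,"tz":0,"yaw":0,"jaw":0.1},{"tx":0,"ty":0,"tz":0,"yaw":0,"jaw":0.1},{"tx":0,"ty":0,"tz":0,"yaw":0,"jaw":0.1}]' --squeeze 40

```text
time_s: 7.7
tool_pos: [505.9, 359.9, 5.9]
tcp_rot: [-3.139, -0.004, -0.148]
force: [0.6, -0.9, 6.4]
width: 29.1
finger_force: 41.3
```

Emit:
apply_moves --steps '[{"tx":0,"ty":0,"tz":-0.4,"yaw":0,"jaw":0.1},{"tx":0,"ty":0,"tz":-0.95,"yaw":0,"jaw":0.1},{"tx":0,"ty":0,"tz":-0.95,"yaw":0,"jaw":0.1},{"tx":0,"ty":0,"tz":-0.95,"yaw":-0.6,"jaw":0.1},{"tx":0,"ty":0,"tz":-0.95,"yaw":-0.6,"jaw":0.1},{"tx":0,"ty":0,"tz":-0.95,"yaw":-0.6,"jaw":0.1},{"tx":0,"ty":0,"tz":-0.6,"yaw":0,"jaw":0.1},{"tx":0.18,"ty":0.6,"tz":0,"yaw":0,"jaw":0.1},{"tx":0.18,"ty":0.95,"tz":0,"yaw":0,"jaw":0.1},{"tx":0.18,"ty":0.95,"tz":0,"yaw":0,"jaw":0.1},{"tx":0.18,"ty":0.95,"tz":0,"yaw":0,"jaw":0.1},{"tx":0.18,"ty":0.95,"tz":0,"yaw":0,"jaw":0.1}]'

```text
time_s: 8.7
tool_pos: [541.2, 181.6, 233.9]
tcp_rot: [-3.141, -0.001, 0.01]
force: [0.4, -0.2, -0.2]
width: 29.2
finger_force: 40.5
```

Emit:
apply_moves --steps '[{"tx":0.18,"ty":0.95,"tz":0,"yaw":0,"jaw":0.1},{"tx":0.18,"ty":0.95,"tz":0,"yaw":0,"jaw":0.1},{"tx":0.18,"ty":0.95,"tz":0,"yaw":0,"jaw":0.1},{"tx":0.18,"ty":0.95,"tz":0,"yaw":0,"jaw":0.1},{"tx":0.18,"ty":0.95,"tz":0,"yaw":0,"jaw":0.1},{"tx":0.18,"ty":0.9,"tz":0,"yaw":0,"jaw":0.1},{"tx":0.1,"ty":0.5,"tz":0,"yaw":0,"jaw":0.1},{"tx":0,"ty":0.1,"tz":0.3,"yaw":0,"jaw":0.1},{"tx":0,"ty":0,"tz":0.6,"yaw":0,"jaw":0.1},{"tx":0,"ty":0,"tz":0.6,"yaw":0,"jaw":0.1},{"tx":0,"ty":0,"tz":0,"yaw":0,"jaw":0.1},{"tx":0,"ty":0,"tz":0,"yaw":0,"jaw":0.1}]'

```text
time_s: 9.7
tool_pos: [588.9, -65.6, 171.3]
tcp_rot: [-3.141, 0.005, 0.009]
force: [0.7, 0.3, -0.4]
width: 29.4
finger_force: 40.5
```

Emit:
apply_moves --steps '[{"tx":0,"ty":0,"tz":0.2,"yaw":0,"jaw":0.1},{"tx":0,"ty":0,"tz":0.05,"yaw":0,"jaw":0.1},{"tx":0,"ty":0,"tz":0,"yaw":0,"jaw":0.1}]'

```text
time_s: 9.95
tool_pos: [591.2, -66.2, 163.9]
tcp_rot: [3.141, -0.001, 0.009]
force: [0.7, 0.4, -0.3]
width: 29.7
finger_force: 40.5
```

Emit:
apply_moves --steps '[{"tx":0,"ty":0,"tz":0.05,"yaw":0,"jaw":0.1},{"tx":0,"ty":0,"tz":0,"yaw":0,"jaw":0.58},{"tx":0,"ty":0,"tz":0,"yaw":0,"jaw":0.58},{"tx":0,"ty":0,"tz":0,"yaw":0,"jaw":0.58},{"tx":0,"ty":0,"tz":-0.4,"yaw":0,"jaw":0.58},{"tx":0,"ty":0,"tz":-0.9,"yaw":0,"jaw":0.58},{"tx":0,"ty":0,"tz":-0.9,"yaw":0,"jaw":0.58},{"tx":0,"ty":0,"tz":-0.9,"yaw":0,"jaw":0.58},{"tx":-0.4,"ty":-0.2,"tz":-0.8,"yaw":0,"jaw":0.58},{"tx":-0.8,"ty":-0.5,"tz":0,"yaw":0,"jaw":0.58},{"tx":-0.8,"ty":-0.5,"tz":0,"yaw":0,"jaw":0.58},{"tx":0,"ty":0,"tz":0,"yaw":0,"jaw":0.58}]'

```text
time_s: 10.95
tool_pos: [505.8, -16.8, 318.0]
tcp_rot: [-3.14, 0.002, 0.01]
force: [0.3, 0.5, -1.3]
width: 49.5
finger_force: 0.0
```

Run:
```python
from h import *
np.set_printoptions(precision=1,suppress=True)
s=env.observe(); print(s['tool_pos'],s['time_s'])
im,T=wrist(); cv2.imwrite('pics/w3.png',cv2.resize(im[:,:,::-1],(800,600)))
for d in env.landmark_of('tray_bar','wrist')[:2]: print(d,watz(T,d['pixel'],266))
for d in env.landmark_of('stray','wrist')[:2]: print(d,watz(T,d['pixel'],153))
```

```text
[505.8 -16.8 318. ] 10.95
{'pixel': [200.7, 260.3], 'confidence': 0.87} [463.2  17.8 266. ]
{'pixel': [297.6, 92.1], 'confidence': 0.93} [590.9 -68.1 153. ]
```

View pics/w3.png

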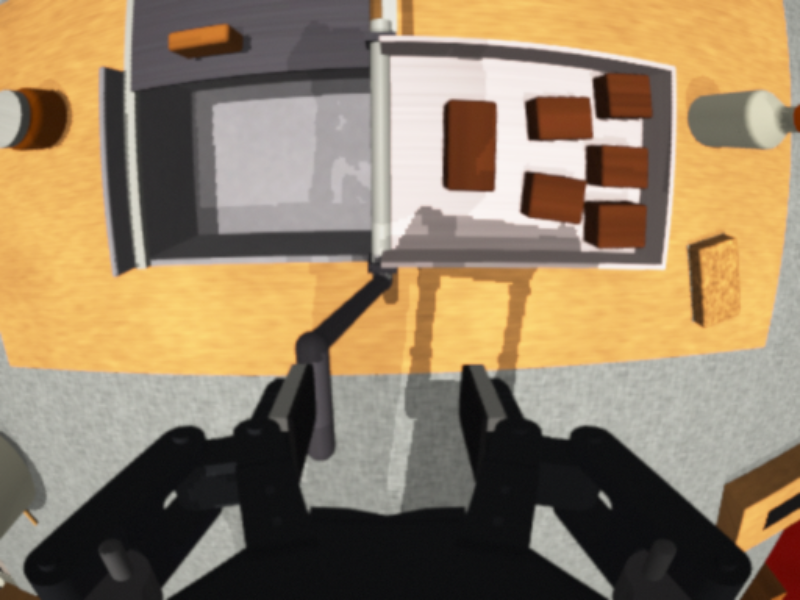

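The stray lies square in the tray at (470,145), the bin is open, and the round bar is at (318,400).

Emit:
apply_moves --steps '[{"tx":-0.5,"ty":-0.42,"tz":0,"yaw":0,"jaw":0.58},{"tx":-0.5,"ty":-0.42,"tz":0,"yaw":0,"jaw":0.58},{"tx":0,"ty":0,"tz":0.6,"yaw":0,"jaw":0.58},{"tx":0,"ty":0,"tz":0.6,"yaw":0,"jaw":0.58},{"tx":0,"ty":0,"tz":0.5,"yaw":0,"jaw":0.58},{"tx":0,"ty":0,"tz":0,"yaw":0,"jaw":0.58},{"tx":0,"ty":0,"tz":0,"yaw":0,"jaw":0.58}]'

```text
time_s: 11.68
tool_pos: [470.1, 13.6, 248.2]
tcp_rot: [3.142, 0.003, 0.008]
force: [0.9, -0.0, 0.2]
width: 49.5
finger_force: 0.0
```

Emit:
apply_moves --steps '[{"tx":0,"ty":0,"tz":0,"yaw":0,"jaw":0.1},{"tx":0,"ty":0,"tz":0,"yaw":0,"jaw":0.1},{"tx":0,"ty":0,"tz":0,"yaw":0,"jaw":0.1},{"tx":0,"ty":0,"tz":0,"yaw":0,"jaw":0.1},{"tx":0,"ty":0,"tz":0,"yaw":0,"jaw":0.1}]' --squeeze 25

```text
time_s: 12.1
tool_pos: [471.7, 17.4, 251.4]
tcp_rot: [-3.134, -0.004, 0.009]
force: [0.5, 11.3, 1.4]
width: 15.0
finger_force: 25.0
```

Emit:
apply_moves --steps '[{"tx":0,"ty":-0.15,"tz":0.04,"yaw":0,"jaw":0.1},{"tx":0,"ty":-0.15,"tz":0.05,"yaw":0,"jaw":0.1},{"tx":0,"ty":-0.15,"tz":0.06,"yaw":0,"jaw":0.1},{"tx":0,"ty":-0.14,"tz":0.07,"yaw":0,"jaw":0.1},{"tx":0,"ty":-0.14,"tz":0.08,"yaw":0,"jaw":0.1},{"tx":0,"ty":-0.13,"tz":0.08,"yaw":0,"jaw":0.1},{"tx":0,"ty":-0.13,"tz":0.09,"yaw":0,"jaw":0.1},{"tx":0,"ty":-0.13,"tz":0.1,"yaw":0,"jaw":0.1},{"tx":0,"ty":-0.12,"tz":0.1,"yaw":0,"jaw":0.1},{"tx":0,"ty":-0.11,"tz":0.11,"yaw":0,"jaw":0.1},{"tx":0,"ty":-0.11,"tz":0.11,"yaw":0,"jaw":0.1},{"tx":0,"ty":-0.1,"tz":0.12,"yaw":0,"jaw":0.1}]'

```text
time_s: 13.1
tool_pos: [470.8, 75.4, 211.7]
tcp_rot: [3.139, -0.003, 0.009]
force: [-3.2, -3.8, 8.6]
width: 14.9
finger_force: 28.1
```

Emit:
apply_moves --steps '[{"tx":0,"ty":-0.1,"tz":0.12,"yaw":0,"jaw":0.1},{"tx":0,"ty":-0.09,"tz":0.13,"yaw":0,"jaw":0.1},{"tx":0,"ty":-0.08,"tz":0.13,"yaw":0,"jaw":0.1},{"tx":0,"ty":-0.08,"tz":0.14,"yaw":0,"jaw":0.1},{"tx":0,"ty":-0.07,"tz":0.14,"yaw":0,"jaw":0.1},{"tx":0,"ty":-0.06,"tz":0.15,"yaw":0,"jaw":0.1},{"tx":0,"ty":-0.05,"tz":0.15,"yaw":0,"jaw":0.1},{"tx":0,"ty":-0.04,"tz":0.15,"yaw":0,"jaw":0.1},{"tx":0,"ty":-0.03,"tz":0.15,"yaw":0,"jaw":0.1},{"tx":0,"ty":-0.02,"tz":0.15,"yaw":0,"jaw":0.1},{"tx":0,"ty":0,"tz":0,"yaw":0,"jaw":0.1},{"tx":0,"ty":0,"tz":0,"yaw":0,"jaw":0.1}]'

```text
time_s: 14.1
tool_pos: [470.3, 103.3, 154.3]
tcp_rot: [-3.138, -0.002, 0.009]
force: [-3.4, 7.2, 3.3]
width: 15.0
finger_force: 30.2
```

Run:
```python
from h import *
im=env.read_camera('side')[:,:,::-1]; c=im[90:290,150:400]; cv2.imwrite('pics/s4.png',cv2.resize(c,(750,600),interpolation=cv2.INTER_CUBIC))
s=env.observe(); print(s['force'],s['time_s'])
```

```text
[-3.94462194  7.31318278  3.74168428] 14.15
```

View pics/s4.png

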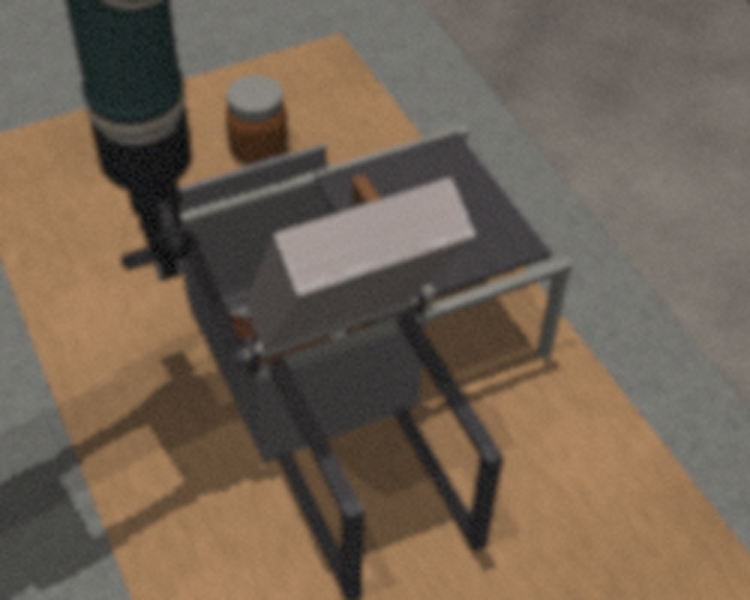

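The tray is fully tipped. A brown offcut shows in the bin near the hinge at (240,320). I'll check from the top.

Run:
```python
from h import *
a=env.read_camera('top')[:,:,::-1][110:230,170:330]; b=env.read_camera('wrist')[:,:,::-1]
a=cv2.resize(a,(400,300),interpolation=cv2.INTER_CUBIC); b=cv2.resize(b,(400,300))
cv2.imwrite('pics/c5.png',cv2.resize(np.hstack([a,b]),(800,300)))
```

```text
(no output)
```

View pics/c5.png

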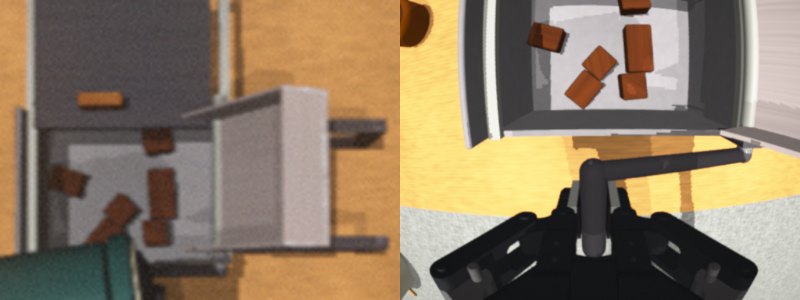

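All six offcuts lie in the bin in the wrist view (right half): (547,37), (600,62), (585,90), (639,48), (633,87) and (635,5). The tray is empty.

Emit:
apply_moves --steps '[{"tx":0,"ty":0,"tz":0,"yaw":0,"jaw":0.6},{"tx":0,"ty":0,"tz":0,"yaw":0,"jaw":0.6},{"tx":0,"ty":-0.05,"tz":-0.6,"yaw":0,"jaw":0.6},{"tx":0,"ty":0,"tz":-1,"yaw":0,"jaw":0.6},{"tx":0,"ty":0,"tz":-1,"yaw":0,"jaw":0.6},{"tx":0,"ty":0,"tz":-0.5,"yaw":0,"jaw":0.6},{"tx":0.9,"ty":-0.1,"tz":0,"yaw":0,"jaw":0},{"tx":0.9,"ty":0,"tz":0,"yaw":0,"jaw":0},{"tx":0.9,"ty":0,"tz":0,"yaw":0,"jaw":0},{"tx":0.9,"ty":0,"tz":0,"yaw":0,"jaw":0},{"tx":0.9,"ty":0,"tz":0,"yaw":0,"jaw":0},{"tx":0.9,"ty":0,"tz":0,"yaw":0,"jaw":0}]'

```text
time_s: 15.25
tool_pos: [687.4, 108.6, 276.8]
tcp_rot: [3.141, -0.001, 0.008]
force: [1.3, 0.1, 1.1]
width: -0.2
finger_force: 0.0
```

Emit:
apply_moves --steps '[{"tx":0.65,"ty":0,"tz":0,"yaw":0,"jaw":0},{"tx":0,"ty":0,"tz":0.8,"yaw":0,"jaw":0},{"tx":0,"ty":0,"tz":0.8,"yaw":0,"jaw":0},{"tx":0,"ty":0,"tz":0.8,"yaw":0,"jaw":0},{"tx":0,"ty":0,"tz":0.8,"yaw":0,"jaw":0},{"tx":0,"ty":0,"tz":0,"yaw":0,"jaw":0},{"tx":0,"ty":0,"tz":0,"yaw":0,"jaw":0},{"tx":0,"ty":0,"tz":0,"yaw":0,"jaw":0},{"tx":0,"ty":0,"tz":0,"yaw":0,"jaw":0},{"tx":0,"ty":0,"tz":0,"yaw":0,"jaw":0},{"tx":0,"ty":0,"tz":0,"yaw":0,"jaw":0},{"tx":0,"ty":0,"tz":0,"yaw":0,"jaw":0}]'

```text
time_s: 16.25
tool_pos: [712.2, 109.4, 150.5]
tcp_rot: [-3.141, -0.003, 0.009]
force: [-0.3, 0.6, 0.7]
width: -0.0
finger_force: 0.0
```

Emit:
apply_moves --steps '[{"tx":0,"ty":0,"tz":0,"yaw":0,"jaw":0},{"tx":0,"ty":0,"tz":0,"yaw":0,"jaw":0},{"tx":0,"ty":0,"tz":0,"yaw":0,"jaw":0},{"tx":0,"ty":0,"tz":0,"yaw":0,"jaw":0},{"tx":0,"ty":0,"tz":0,"yaw":0,"jaw":0},{"tx":0,"ty":0,"tz":0,"yaw":0,"jaw":0},{"tx":0,"ty":0,"tz":0,"yaw":0,"jaw":0},{"tx":0,"ty":0,"tz":0,"yaw":0,"jaw":0},{"tx":0,"ty":0,"tz":0,"yaw":0,"jaw":0},{"tx":0,"ty":0,"tz":0,"yaw":0,"jaw":0},{"tx":0,"ty":0,"tz":0,"yaw":0,"jaw":0},{"tx":0,"ty":0,"tz":0,"yaw":0,"jaw":0}]'

```text
time_s: 17.25
tool_pos: [711.3, 109.3, 148.5]
tcp_rot: [-3.142, -0.0, 0.009]
force: [-0.7, 1.1, 0.1]
width: -0.4
finger_force: 0.0
```

Run:
```python
from h import *
a=env.read_camera('top')[:,:,::-1][100:240,160:340]; b=env.read_camera('side')[:,:,::-1][90:290,150:400]
a=cv2.resize(a,(400,311),interpolation=cv2.INTER_CUBIC); b=cv2.resize(b,(400,311),interpolation=cv2.INTER_CUBIC)
cv2.imwrite('pics/c6.png',np.hstack([a,b]))
for n in ['tray_bar','tray_in']: print([(d['pixel'],d['confidence']) for c in ('top','side') for d in env.landmark_of(n,c)[:1]])
```

```text
[([244.4, 231.7], 0.72)]
[([295.9, 181.9], 0.89), ([279.2, 222.6], 0.57)]
```

View pics/c6.png

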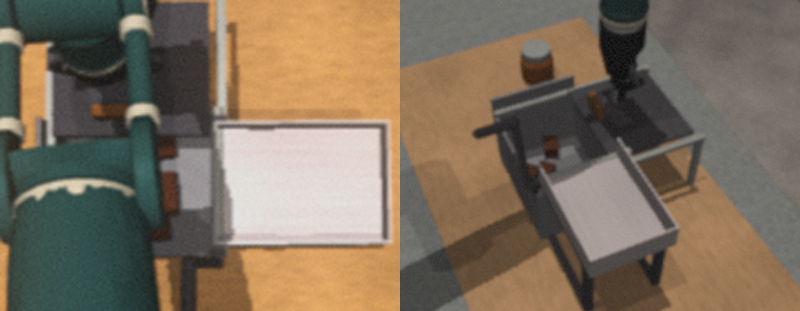

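The tray is level and empty, and the offcuts are in the bin. Next I shut the cover.

Emit:
apply_moves --steps '[{"tx":-0.3,"ty":0,"tz":0,"yaw":0,"jaw":0},{"tx":-0.3,"ty":0,"tz":0,"yaw":0,"jaw":0},{"tx":-0.5,"ty":0,"tz":0,"yaw":0,"jaw":0},{"tx":-0.5,"ty":0,"tz":0,"yaw":0,"jaw":0},{"tx":-0.5,"ty":0,"tz":0,"yaw":0,"jaw":0},{"tx":-0.5,"ty":0,"tz":0,"yaw":0,"jaw":0},{"tx":-0.5,"ty":0,"tz":0,"yaw":0,"jaw":0},{"tx":-0.5,"ty":0,"tz":0,"yaw":0,"jaw":0},{"tx":-0.2,"ty":0,"tz":0,"yaw":0,"jaw":0},{"tx":-0.1,"ty":0,"tz":0,"yaw":0,"jaw":0},{"tx":0,"ty":0,"tz":0,"yaw":0,"jaw":0},{"tx":0,"ty":0,"tz":0,"yaw":0,"jaw":0}]'

```text
time_s: 18.55
tool_pos: [556.0, 108.1, 148.8]
tcp_rot: [-3.141, -0.001, 0.009]
force: [-0.1, 0.4, 0.7]
width: -0.1
finger_force: 0.0
```

Emit:
apply_moves --steps '[{"tx":-0.1,"ty":0,"tz":0,"yaw":0,"jaw":0},{"tx":0,"ty":0,"tz":0,"yaw":0,"jaw":0}]'

```text
time_s: 18.72
tool_pos: [551.8, 108.0, 148.6]
tcp_rot: [-3.141, -0.0, 0.009]
force: [-0.0, -0.2, -0.4]
width: -0.4
finger_force: 0.1
```

Emit:
apply_moves --steps '[{"tx":-0.1,"ty":0,"tz":0,"yaw":0,"jaw":0},{"tx":0,"ty":0,"tz":0,"yaw":0,"jaw":0}]'

```text
time_s: 18.88
tool_pos: [547.2, 107.9, 148.4]
tcp_rot: [3.142, 0.0, 0.009]
force: [0.2, -0.1, 0.1]
width: -0.0
finger_force: 0.2
```

Emit:
apply_moves --steps '[{"tx":-0.07,"ty":0,"tz":0,"yaw":0,"jaw":0},{"tx":0,"ty":0,"tz":0,"yaw":0,"jaw":0}]'

```text
time_s: 19.05
tool_pos: [546.2, 107.9, 148.6]
tcp_rot: [-3.141, -0.004, 0.009]
force: [5.7, -0.1, -4.0]
width: 0.2
finger_force: 3.0
```

Emit:
apply_moves --steps '[{"tx":-0.06,"ty":0,"tz":0,"yaw":0,"jaw":0},{"tx":0,"ty":0,"tz":0,"yaw":0,"jaw":0}]'

```text
time_s: 19.22
tool_pos: [546.2, 107.9, 148.8]
tcp_rot: [-3.141, -0.01, 0.009]
force: [12.8, 0.2, -9.9]
width: 0.1
finger_force: 6.5
```

Emit:
apply_moves --steps '[{"tx":0.35,"ty":0,"tz":0,"yaw":0,"jaw":0},{"tx":0.2,"ty":0,"tz":-0.8,"yaw":0,"jaw":0},{"tx":0,"ty":0,"tz":-1,"yaw":0,"jaw":0},{"tx":0,"ty":0,"tz":-1,"yaw":0,"jaw":0},{"tx":0,"ty":0,"tz":-1,"yaw":0,"jaw":0},{"tx":0,"ty":-0.9,"tz":-0.3,"yaw":0,"jaw":0},{"tx":0,"ty":-0.9,"tz":0,"yaw":0,"jaw":0},{"tx":0,"ty":-0.9,"tz":0,"yaw":0,"jaw":0},{"tx":0,"ty":-0.9,"tz":0,"yaw":0,"jaw":0},{"tx":0,"ty":-0.9,"tz":0,"yaw":0,"jaw":0},{"tx":0,"ty":-0.9,"tz":0,"yaw":0,"jaw":0},{"tx":0,"ty":0,"tz":0,"yaw":0,"jaw":0}]'

```text
time_s: 20.22
tool_pos: [560.8, 330.0, 311.5]
tcp_rot: [-3.139, 0.002, 0.014]
force: [0.2, -0.2, 0.3]
width: 0.2
finger_force: 0.0
```

Run:
```python
from h import *
a=env.read_camera('top')[:,:,::-1][60:280,60:460]; cv2.imwrite('pics/t7.png',cv2.resize(a,(800,440),interpolation=cv2.INTER_CUBIC))
for n in ['cover_handle','jar','glue_bottle','sanding_block']: print(n,[d['pixel'] for d in env.landmark_of(n,'top')[:1]])
```

```text
cover_handle [[210.0, 207.6]]
jar [[116.2, 163.9]]
glue_bottle [[386.0, 165.8]]
sanding_block [[393.8, 231.5]]
```

View pics/t7.png

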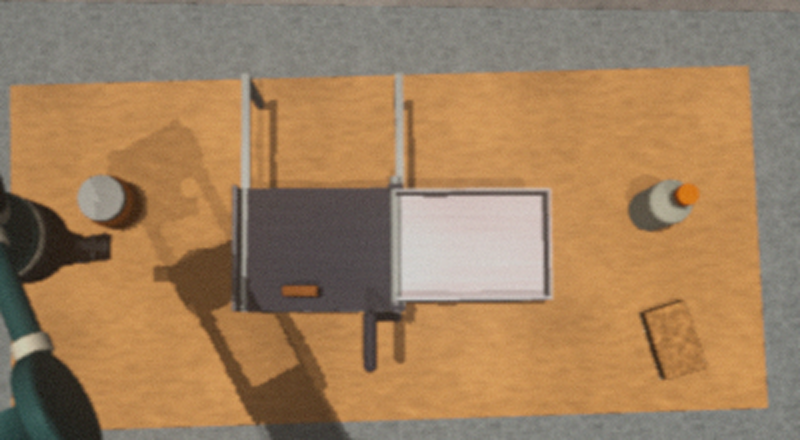

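The cover is fully shut with its handle at (300,291), the tray is level and empty, and the bystanders are in their places.

```bash
python3 -c "from plant import env; print(env.hand_in())"
```

```text
the job is handed in; nothing more can be done
None
```

The job is handed in after about 20 s of robot time: all six offcuts are in the bin, the tray is level, the cover is shut against its stop, and the sanding block, glue bottle and jar were left alone.

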